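# Show the notched filter plate to the code reader

## Robot

A 6-joint arm with a two-finger parallel gripper is mounted at the origin on the work surface. World frame = base frame: x ahead of the robot, y to its left, z up, the work surface at z = 0. Lengths are in m, angles in rad, forces in N, time in s.
With the tool pointing down it reaches from about 0.225 to 0.875 m from the base axis. Payload 3.4 kg.
Tool frame: the origin (TCP) lies between the finger pads; the fingertips stand 11 mm ahead of it and the grasp point (between the pads) lies 8 mm behind it (tips_ahead is the distance from the TCP to the fingertips, in m); z points along the fingers, x is the direction in which the jaws open and shut, and the axes are right-handed (so a half turn about z gives the same grasp; the last joint's range is limited). The gripper opens to 85 mm and grips with 20 to 120 N. Pads are 22 mm wide; open, the fingers measure 114 mm over their backs; the gripper's body (76 mm by 85 mm) begins 54 mm behind the grasp point. The pads swing forward as they close: fully open they stand 13 mm farther back than shut.
Start: joints at [-1.274, 0.276, 1.505, -0, 1.361, -0.121], TCP at [0.233, -0.526, 0.242] pointing down, gripper open.
Joint ranges: [-2.89, 2.89], [-0.75, 2.08], [0.22, 2.7], [-1.18, 4.32], [0.11, 2.71], [-2.7, 2.7]. Speed limits (rad/s): [2.57, 2.57, 3.14, 3.14, 3.14, 3.14].

## Interface

Orientations are given as a unit quaternion [w, x, y, z].
In Python, from rig import get_state, get_image, sign_off, masks_of, tips_ahead gives the robot as it stands.
- The arm moves only by the tool play_rows, never from a script. Its argument "series" is a list of rows, each an object of numbers: "fingers": the closure, from -1 (fully open) to 1 (shut); "dx", "dy", "dz": the shift along the world's x, y, z in mm; "turn": the turn about the world's z in rad. A call has 1 to 20 rows; each row shifts and turns the pose as measured when the row begins; what a row does not reach is not made up. A row lasts 1/12 s, in which the tool goes at most 41.7 mm and 7.16 degrees, less where a joint would pass 70% of its speed; a pose out of reach is approached as far as the arm can. A call with a gripper value outside its range is refused whole. The fingers move at their own pace and stop on an object; "squeeze" is the grip in N (left out, the last holds). Time passes only in rows, so rows that do not move let the fingers close. It gives the time, the measured TCP pose, the force and the opening at its end, in the units of the state.
- get_state(): the state, without advancing time (a new reading comes with each control period).
- get_image(name): name is "scene" or "top"; returns a dict with "pixels" (384x512x3 uint8, red, green, blue), "vfov" (degrees; the focal length in pixels is half the picture's height over the tangent of half this angle, whatever the lens; pixels are square), "cx", "cy" (the principal point, pixels), "rvec" (rotation vector, rad) and "tvec" (3), from world to camera coordinates, as OpenCV has them. Camera axes: x right, y down, z forward; pixel columns grow to the right and rows downward; lengths in m; the calibration is good to about 2 mm. A picture is of the moment at which its call begins. There is no depth.
- sign_off(): hands the job in, once; it reports no verdict.
Trained networks look in a picture, given as the dict that the camera call returned (one of the last four; its "shot" number tells which), for a name from the list of things; names that differ only in an ending like _2 or _b are one class to them, and where a whole thing is asked for, a point or a joint stands for the part that bears it (a point fixed in the world has none). Each returns a list of dicts, best first, with "p" (0 to 1); they miss things now and then, are a little off and sometimes report something else, mostly with a low value. They report only what shows in the picture. A call takes as long as a camera call. They do not tell look-alikes from the thing itself.
- masks_of(picture, label): "region" (384x512 bool, what is visible of it) and "xy" ([column, row] in pixels, amid what is visible of it).
The state is a dict: "clock": time; "qpos": joint angles; "qd": joint speeds; "effort": joint torques, N m; "position": TCP position; "ee_rot": TCP orientation; "contact_force": force on the tool from outside, world axes, zero at the start; "moment": the same for the moment, N m; "width": finger opening in m.
Only numpy, scipy, OpenCV 4.12 (cv2) and the standard library are available. Lean on these libraries where they do the work, as an engineer would, in place of code of your own. Each camera call takes 0.05 s, during which the arm holds its last target. There are 200 camera calls.

## Task

Of the plates standing in the stands, take the amber one with a frosted end and a notched corner. Grip it only on its clear amber part, lift it out of its stand and present it to the code reader: label side up, tipped back about 40 degrees so that the label squarely faces the reader's lens, with the label's centre at the reader's focus, 140 mm straight in front of the lens. Finish while holding it still there, with nothing but the gripper touching it, and leave all the other things as they stand.

Things in the scene. Friction and masses are not known exactly. Their poses are not given: they have to be found in the camera images.
- filter_plate: Amber plate to present: 8 mm thick, 90 long, 60 tall, about 95 g, rigid, standing on a long edge in a stand's slot. Origin: centre of its bottom edge, 6 mm above the table at the start. Own axes: x is the label face's outward normal, y runs along its length towards the frosted end, z up to its top edge. Clear part to grip: y from -45 to +17 mm. The face behind the label is amber all over.
- frosted_end: Frosted end of that plate, y from +17 to +45 mm, pale on the label side only, with a 10 x 10 mm notch out of its upper outer corner. Facing the label with the notch at the top, this end is at the right. Origin: (0, +31, +28) mm in the plate's frame, level with the label's centre, mid thickness; axes as the plate's.
- label (a point): Centre of the white label with its black squares (20 x 28 mm), on the frosted face: at (+4, +31, +28) mm in the plate's own frame, axes as the plate's.
- reader_head: Head of the fixed code reader on a post: black lens ring (radius 24 mm, red band) on a grey box 56 mm square, 113 mm long in all, looking down at 40 degrees roughly towards the robot. Origin: centre of the lens front. Own x runs from the focus to the lens and on into the head (up at 40 degrees), y is level. A squarely presented plate has the same axes.
- focus (a point): Focus of the reader, a point in the air 140 mm straight out in front of the lens, 230 mm above the table; axes as the reader head's. The label's centre belongs here.
- stand_a: Dark grey metal stand that holds the filter plate, fixed to the table, 44 mm by 70 mm, 18 mm high, with a slot 10 mm wide and 12 mm deep running along its y axis, open at both ends. The plate is lifted straight up out of it and the stand stays. Origin: centre of its underside.
- stand_b: Dark grey metal stand that holds the plain amber plate, fixed to the table, 44 mm by 70 mm, 18 mm high, with a slot 10 mm wide and 12 mm deep running along its y axis, open at both ends. The plate is lifted straight up out of it and the stand stays. Origin: centre of its underside.
- stand_c: Dark grey metal stand that holds the green plate, fixed to the table, 44 mm by 70 mm, 18 mm high, with a slot 10 mm wide and 12 mm deep running along its y axis, open at both ends. The plate is lifted straight up out of it and the stand stays. Origin: centre of its underside.
- plain_plate: Bystander: plate of plain amber, 8 x 90 x 60 mm, no frost and no notch, standing in its own stand. Origin: centre of its bottom edge; x normal to its face, z up.
- green_plate: Bystander: green plate, 8 x 90 x 60 mm, standing in its own stand. Origin: centre of its bottom edge; x normal to its face, z up.
- lens_mount: Bystander: black round lens mount, 72 mm across, 26 mm high. Origin: centre of its underside.
- lens_tube: Bystander: upright black and steel lens tube, 42 mm across, 70 mm high. Origin: centre of its underside.
- cleaner: Bystander: white bottle, 48 mm across, 120 mm high. Origin: centre of its underside.
- driver: Bystander: screwdriver lying on the table along its own x axis.
- gauge_block: Bystander: steel block 60 x 30 x 14 mm. Origin: centre of its underside.
Mind the look-alikes: they are no part of the job. What is shaped like the filter_plate but purple or yellow is not meant.

How it is judged:
By the outcome, as a careful person would: the job done as asked, in the order asked, and still so for the second after the job is handed in, while the arm keeps its last pose, push and grip.
It also fails if it takes over 38 s, if anything falls off the work surface, if the arm or the gripper's body presses on something with over 40 N, if the wrist force passes 120 N, or if a joint passes its speed limit or range.

## Working session

There is one attempt and no reset: what is moved stays moved. The work goes in short steps, Python scripts to look and compute and a tool call to move; the robot and the scene stay as the last step left them, time stands still between calls to the robot, and variables do not carry over. Pictures are saved under pics/ and viewed, about 8 in all and at most 12, crops included, and the job is handed in when it is done.

Besides the shell and the picture viewer there is one more tool, called after "Request:" by a JSON object that holds its "fn" and its "kwargs", one argument or row to a line. play_rows: Moves the arm, as the interface text tells. Its arguments: {"type":"object","properties":{"series":{"type":"array"},"squeeze":{"type":"number"}},"required":["series"]}

View pics/scene0.png

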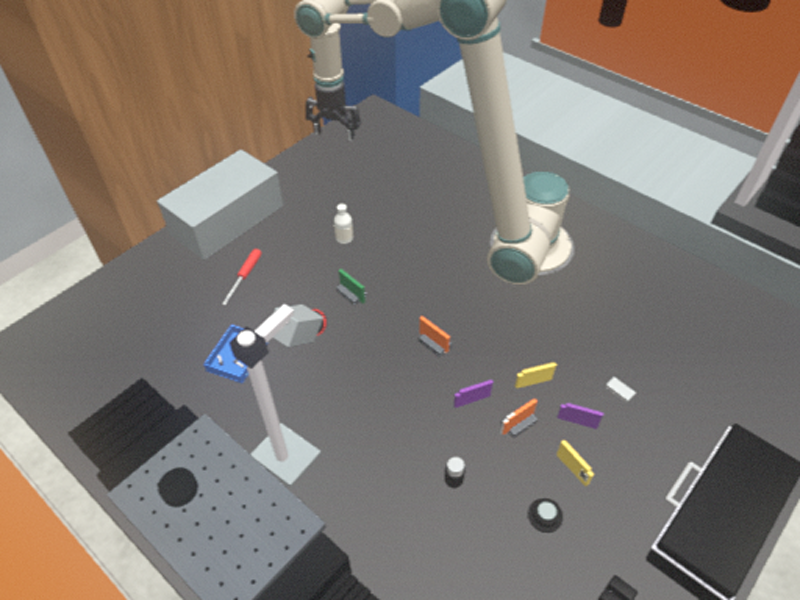

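View pics/top0.png

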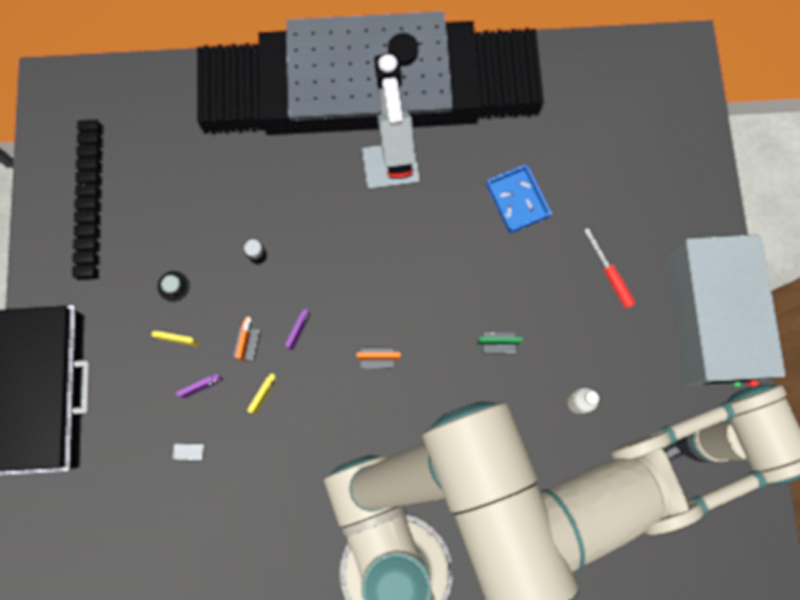

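Scene: two amber plates in stands, A at (520,417) with a pale end (top view (243,338)), and B plain at (434,335) (top (378,355)). The yellow and purple ones are look-alikes. A fits the description, so I'll confirm it in a crop and measure it.

```bash
cat > h.py <<'E'
import numpy as np,cv2
from rig import *
def K(p):
    f=192/np.tan(np.radians(p["vfov"]/2)); return np.array([[f,0,p["cx"]],[0,f,p["cy"]],[0,0,1.]])
def proj(p,X): return cv2.projectPoints(np.float64(X).reshape(-1,1,3),p["rvec"],p["tvec"],K(p),None)[0][:,0]
def ray(p,uv):
    R=cv2.Rodrigues(p["rvec"])[0]; d=R.T@np.linalg.solve(K(p),[uv[0],uv[1],1]); return -R.T@p["tvec"],d
def onz(p,uv,z):
    o,d=ray(p,uv); return o+d*(z-o[2])/d[2]
def tri(a,ua,b,ub):
    (o1,d1),(o2,d2)=ray(a,ua),ray(b,ub)
    s=np.linalg.lstsq(np.c_[d1,-d2],o2-o1,rcond=None)[0]; A,B=o1+s[0]*d1,o2+s[1]*d2
    return (A+B)/2,np.linalg.norm(A-B)
def amber(p):
    h=cv2.cvtColor(p["pixels"],cv2.COLOR_RGB2HSV); return (cv2.inRange(h,(5,130,110),(15,255,255))>0)
E
python3 - <<'E'
from h import *
S,T=get_image("scene"),get_image("top")
for n,p,(u,v) in(("S",S,(333,267)),("T",T,(156,217))):
    m=amber(p); m[:v-25]=0;m[v+25:]=0;m[:,:u-25]=0;m[:,u+25:]=0
    print(n,m.sum(),cv2.minAreaRect(np.argwhere(m)[:,::-1].astype(np.float32)))
a=S["pixels"][242:292,308:358];b=T["pixels"][192:242,131:181]
cv2.imwrite("pics/crop1.png",cv2.resize(np.hstack([a,b])[:,:,::-1],(800,400),interpolation=cv2.INTER_CUBIC))
c=S["pixels"][185:240,160:215];d=T["pixels"][72:127,223:278]
cv2.imwrite("pics/crop2.png",cv2.resize(np.hstack([c,d])[:,:,::-1],(800,400),interpolation=cv2.INTER_CUBIC))
for l,z in(("lens_mount",.026),("lens_tube",.07),("cleaner",.12)):
    r=masks_of(T,l); print(l,[(round(m["p"],2),onz(T,m["xy"],z).round(3)) for m in r[:2]])
for uv in((125,215),(128,246),(168,252),(190,210),(242,227)): print(uv,onz(T,uv,.05).round(3))
E
```

```text
S 153 ((331.8999938964844, 265.7000427246094), (7.0, 29.40000343322754), 53.13010025024414)
T 87 ((154.92697143554688, 220.48312377929688), (4.722049713134766, 18.51343536376953), 12.994616508483887)
lens_mount [(0.82, array([0.639, 0.469, 0.026])), (0.51, array([ 0.461, -0.249,  0.026]))]
lens_tube [(0.26, array([ 0.923, -0.052,  0.07 ]))]
cleaner []
(125, 215) [0.515 0.402 0.05 ]
(128, 246) [0.41  0.392 0.05 ]
(168, 252) [0.382 0.259 0.05 ]
(190, 210) [0.52  0.182 0.05 ]
(242, 227) [0.452 0.009 0.05 ]
```

View pics/crop1.png

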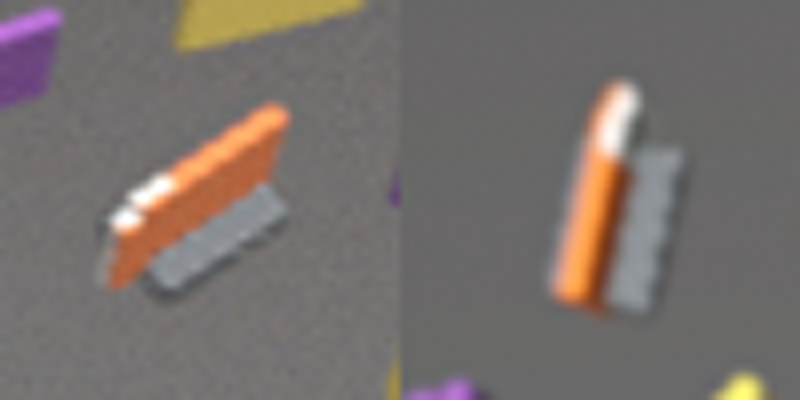

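View pics/crop2.png

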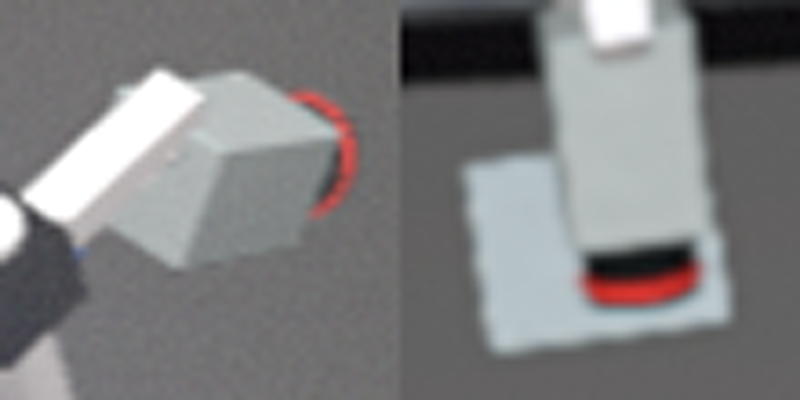

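The crop confirms plate A. It has the pale end with the notch at the far (+x) end, and the pale side faces right in the top view (world -y). The face seen in the scene view is the all-amber back. Crop 2 shows the reader box and its red lens ring. Now I'll fit both poses.

```bash
cat >> h.py <<'E'
from scipy.optimize import minimize,least_squares
from scipy.ndimage import gaussian_filter
def plate_pts(R,t):
    B=np.array([(x,y,z) for x in(-.004,.004) for y in(-.045,.045) for z in(0,.06)]); return B@R.T+t
def sil(p,X,s=8):
    m=np.zeros((384,512),np.uint8); h=cv2.convexHull(proj(p,X).astype(np.float32))
    cv2.fillPoly(m,[np.round(h*256).astype(np.int32)],255,cv2.LINE_AA,8); return m/255.
E
python3 - <<'E'
from h import *
S,T=get_image("scene"),get_image("top")
F=[]
for p,(u,v) in((S,(333,267)),(T,(156,217))):
    h=cv2.cvtColor(p["pixels"],cv2.COLOR_RGB2HSV)
    m=(amber(p)|(h[...,2]>165)).astype(float); w=np.zeros_like(m); w[v-22:v+22,u-22:u+22]=1; F.append((p,m*w,w)); print(int((m*w).sum()))
def cost(q):
    c,s=np.cos(q[2]),np.sin(q[2]); R=np.array([[c,-s,0],[s,c,0],[0,0,1]])
    return sum((w*(sil(p,plate_pts(R,[q[0],q[1],.006]))-m)**2).sum() for p,m,w in F)
best=min((minimize(cost,[.495+dx,.29,-1.7],method="Nelder-Mead",options=dict(initial_simplex=np.array([.495+dx,.29,-1.7])+np.array([[0,0,0],[.02,0,0],[0,.02,0],[0,0,.2]]))) for dx in(-.02,0,.02)),key=lambda r:r.fun)
print("plate x,y,yaw",best.x.round(4),best.fun)
for i in(0,1):
    F2=F; F=[F2[i]]; print(i,minimize(cost,best.x,method="Nelder-Mead").x.round(4)); F=F2
# reader
k=55/400
sc=np.array([(340,135),(220,152),(185,268),(300,240),(240,72)])*k+[160,185]
tc=(np.array([(580,250),(705,245),(540,15),(695,5)])-[400,0])*k+[223,72]
def head(q):
    c,s=np.cos(np.radians(40)),np.sin(np.radians(40)); a,b=np.cos(q[2]),np.sin(q[2])
    x=np.array([c*a,c*b,s]); y=np.array([-b,a,0]); return np.c_[x,y,np.cross(x,y)]
def res(q):
    R=head(q); L=np.array([q[0],q[1],.23+.14*np.sin(np.radians(40))])
    f,e,h=q[3],.113,.028; P=lambda B:np.array(B)@R.T+L
    r=[proj(S,P([(f,h,h),(e,h,h),(e,h,-h),(f,h,-h),(f,-h,h)]))-sc, proj(T,P([(f,h,h),(f,-h,h),(e,h,h),(e,-h,h)]))-tc]
    t=np.linspace(0,2*np.pi,60); ring=P(np.c_[0*t,.024*np.cos(t),.024*np.sin(t)])
    return np.concatenate(r).ravel(),ring
r=least_squares(lambda q:res(q)[0],[.93,-.03,0,.02],loss="soft_l1")
print("lens",r.x.round(4),res(r.x)[0].round(1))
R=head(r.x);L=np.array([r.x[0],r.x[1],.32]);print("focus",(L-.14*R[:,0]).round(4))
h=cv2.cvtColor(T["pixels"],cv2.COLOR_RGB2HSV);m=((h[...,0]<6)|(h[...,0]>172))&(h[...,1]>120);m[:85]=0;m[125:]=0;m[:,:240]=0;m[:,285:]=0
ys,xs=np.where(m);print("red T",xs.min(),xs.max(),xs.mean(),ys.min(),ys.max());u=proj(T,res(r.x)[1]);print("model",u.min(0),u.max(0))
E
```

```text
216
155
plate x,y,yaw [ 0.5076  0.3003 -1.8052] 125.0804767397155
0 [ 0.4992  0.2994 -1.7417]
1 [ 0.5079  0.3019 -1.8047]
lens [ 0.7545 -0.0535  0.1032  0.0212] [ 0.3 -1.1 -1.2 -0.6 -3.   1.2 -0.5  1.1 -0.3 -0.8 -1.5  1.5  0.6 -0.7
 -0.3  2.1 -1.7  0.4]
focus [ 0.6478 -0.0646  0.23  ]
red T 249 263 255.864406779661 108 113
model [247.63808744 107.8169901 ] [263.85438283 113.35501148]
```

Run:
```python
from h import *
S,T=get_image("scene"),get_image("top")
F=[]
for p,(u,v) in((S,(333,267)),(T,(156,217))):
    h=cv2.cvtColor(p["pixels"],cv2.COLOR_RGB2HSV)
    m=(((h[...,0]>2)&(h[...,0]<19)&(h[...,1]>90)&(h[...,2]>70))|(h[...,2]>170)).astype(np.uint8)
    w=np.zeros_like(m); w[v-22:v+22,u-22:u+22]=1
    n,lab,st,_=cv2.connectedComponentsWithStats(m*w); j=1+np.argmax(st[1:,4]); print(st[j])
    F.append((p,(lab==j).astype(float),w))
def Rz(a): c,s=np.cos(a),np.sin(a); return np.array([[c,-s,0],[s,c,0],[0,0,1]])
def cost(q,F=F): return sum((w*(gaussian_filter(sil(p,plate_pts(Rz(q[2]),[q[0],q[1],.006])),.7)-gaussian_filter(m,.7))**2).sum() for p,m,w in F)
def fit(F): return min((minimize(cost,x0,args=(F,),method="Nelder-Mead",options=dict(initial_simplex=np.array(x0)+np.array([[0,0,0],[.015,0,0],[0,.015,0],[0,0,.15]]))) for x0 in([.495,.3,-1.75],[.51,.3,-1.8],[.5,.29,-1.7])),key=lambda r:r.fun)
b=fit(F); print(b.x.round(4),b.fun); 
for f in F: r=fit([f]); print(r.x.round(4),r.fun)
q=b.x; X=plate_pts(Rz(q[2]),[q[0],q[1],.006])
ov=[]
hd=np.array([.7545,-.0535,.1032,.0212]);c,s=np.cos(.6981),np.sin(.6981);a,bb=np.cos(hd[2]),np.sin(hd[2])
x=np.array([c*a,c*bb,s]);y=np.array([-bb,a,0]);R=np.c_[x,y,np.cross(x,y)]
H=np.array([(u,v,w) for u in(.0212,.113) for v in(-.028,.028) for w in(-.028,.028)])@R.T+[.7545,-.0535,.32]
for p,(u,v),Y in((S,(333,267),X),(T,(156,217),X),(S,(187,212),H),(T,(251,96),H)):
    k=10; im=cv2.resize(p["pixels"][v-25:v+25,u-30:u+30][:,:,::-1],None,fx=k,fy=k,interpolation=cv2.INTER_CUBIC)
    U=((proj(p,Y)-[u-30,v-25]+.5)*k).astype(int)
    for i in range(8):
        for j in(1,2,4):
            if i^j>i: cv2.line(im,tuple(map(int,U[i])),tuple(map(int,U[i^j])),(255,255,0),1)
    ov.append(im)
o=np.vstack([np.hstack(ov[:2]),np.hstack(ov[2:])]);cv2.imwrite("pics/ov1.png",cv2.resize(o,(720,600),interpolation=cv2.INTER_AREA))
```

```text
[322 255  22  23 203]
[150 202  11  29 164]
[ 0.5038  0.3019 -1.754 ] 38.15666145277184
[ 0.5012  0.3005 -1.7791] 10.339634352618084
[ 0.5073  0.3022 -1.7964] 20.808337294102017
```

View pics/ov1.png

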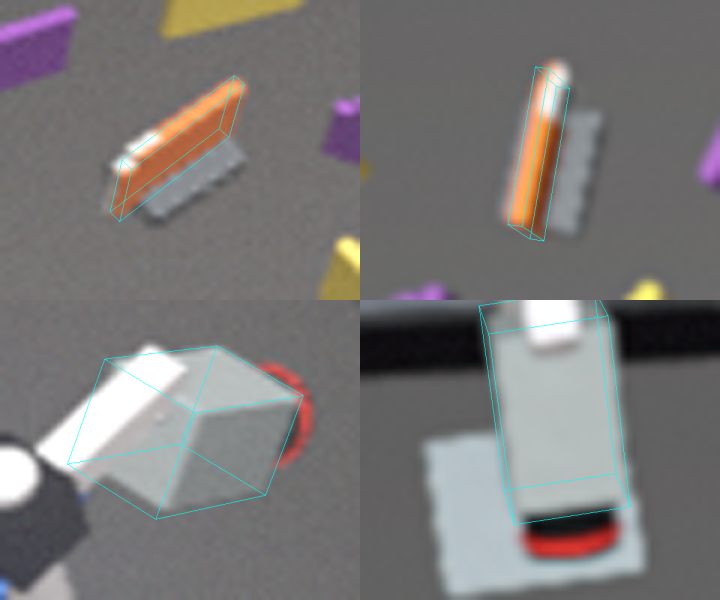

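Plate A is at about (0.504, 0.301), yaw -1.78. The focus is near (0.648, -0.065, 0.23). I'll move above the plate.

Request:
{"fn": "play_rows", "kwargs": {
  "series": [
    {"fingers":-1,"dx":12,"dy":38,"dz":0,"turn":-0.03},
    {"fingers":-1,"dx":12,"dy":38,"dz":0,"turn":-0.03},
    {"fingers":-1,"dx":12,"dy":38,"dz":0,"turn":-0.03},
    {"fingers":-1,"dx":12,"dy":38,"dz":0,"turn":-0.03},
    {"fingers":-1,"dx":12,"dy":38,"dz":0,"turn":-0.03},
    {"fingers":-1,"dx":12,"dy":38,"dz":0,"turn":-0.03},
    {"fingers":-1,"dx":12,"dy":38,"dz":0,"turn":-0.03},
    {"fingers":-1,"dx":12,"dy":38,"dz":0,"turn":-0.03},
    {"fingers":-1,"dx":12,"dy":38,"dz":0,"turn":-0.03},
    {"fingers":-1,"dx":12,"dy":38,"dz":0,"turn":-0.03},
    {"fingers":-1,"dx":12,"dy":38,"dz":0,"turn":-0.03},
    {"fingers":-1,"dx":12,"dy":38,"dz":0,"turn":-0.03},
    {"fingers":-1,"dx":12,"dy":38,"dz":0,"turn":-0.03},
    {"fingers":-1,"dx":12,"dy":38,"dz":0,"turn":-0.03},
    {"fingers":-1,"dx":12,"dy":38,"dz":0,"turn":-0.03},
    {"fingers":-1,"dx":12,"dy":38,"dz":0,"turn":-0.03}
  ],
  "squeeze": 60
}}

```text
clock: 2.48
position: [0.4253, 0.1001, 0.244]
ee_rot: [-0.0, -0.67, 0.743, -0.007]
contact_force: [1.3, -1.0, -0.2]
width: 0.0855
```

Request:
{"fn": "play_rows", "kwargs": {
  "series": [
    {"fingers":-1,"dx":11,"dy":34,"dz":0,"turn":-0.018},
    {"fingers":-1,"dx":11,"dy":34,"dz":-15,"turn":-0.018},
    {"fingers":-1,"dx":11,"dy":34,"dz":-20,"turn":-0.018},
    {"fingers":-1,"dx":11,"dy":34,"dz":-20,"turn":-0.018},
    {"fingers":-1,"dx":11,"dy":34,"dz":-20,"turn":-0.018},
    {"fingers":-1,"dx":11,"dy":30,"dz":-20,"turn":-0.018},
    {"fingers":-1,"dx":0,"dy":0,"dz":-20,"turn":0},
    {"fingers":-1,"dx":0,"dy":0,"dz":0,"turn":0}
  ]
}}

```text
clock: 3.15
position: [0.4956, 0.3184, 0.1288]
ee_rot: [0.007, -0.631, 0.776, -0.01]
contact_force: [-1.1, -0.5, -1.2]
width: 0.0854
```

Request:
{"fn": "play_rows", "kwargs": {
  "series": [
    {"fingers":-1,"dx":-3,"dy":-14,"dz":-10,"turn":0},
    {"fingers":-1,"dx":0,"dy":0,"dz":-20,"turn":0},
    {"fingers":-1,"dx":0,"dy":0,"dz":-20,"turn":0},
    {"fingers":-1,"dx":0,"dy":0,"dz":-15,"turn":0},
    {"fingers":-1,"dx":0,"dy":0,"dz":-8,"turn":0},
    {"fingers":-1,"dx":0,"dy":0,"dz":0,"turn":0}
  ]
}}

```text
clock: 3.65
position: [0.4945, 0.3037, 0.0579]
ee_rot: [0.009, -0.631, 0.776, -0.01]
contact_force: [0.3, -0.1, 0.4]
width: 0.0851
```

Run:
```python
from h import *
from scipy.spatial.transform import Rotation as Ro
s=get_state(); print(s["position"],s["contact_force"]); w=s["ee_rot"]; print(Ro.from_quat([*w[1:],w[0]]).as_matrix().round(3))
S,T=get_image("scene"),get_image("top");o=[]
for p,(u,v) in((S,(330,255)),(T,(158,217))):
    o.append(cv2.resize(p["pixels"][v-40:v+40,u-40:u+40][:,:,::-1],(400,400),interpolation=cv2.INTER_CUBIC))
cv2.imwrite("pics/g1.png",np.hstack(o))
```

```text
[0.49445764 0.30365661 0.05788525] [ 0.32515556 -0.05160503  0.38761194]
[[-0.204 -0.978  0.028]
 [-0.979  0.204 -0.004]
 [-0.001 -0.028 -1.   ]]
```

View pics/g1.png

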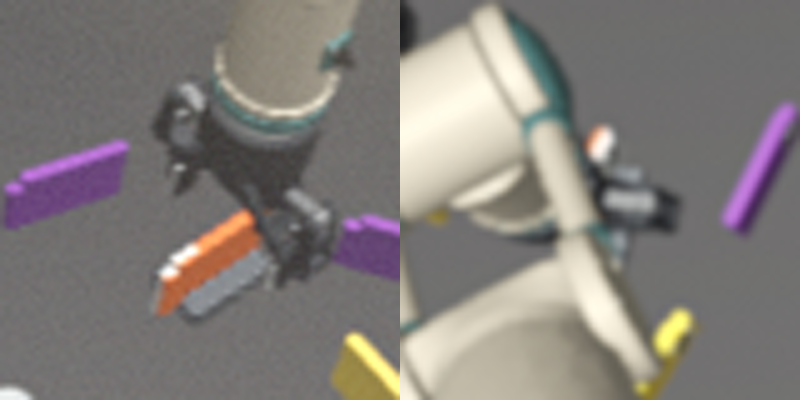

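The gripper straddles the plate's clear part and the frosted end stays free at its left. I'll descend and close.

Request:
{"fn": "play_rows", "kwargs": {
  "series": [
    {"fingers":-1,"dx":-1,"dy":0,"dz":-9,"turn":0},
    {"fingers":-1,"dx":-1,"dy":0,"dz":-9,"turn":0},
    {"fingers":-1,"dx":0,"dy":0,"dz":0,"turn":0},
    {"fingers":1,"dx":0,"dy":0,"dz":0,"turn":0},
    {"fingers":1,"dx":0,"dy":0,"dz":0,"turn":0},
    {"fingers":1,"dx":0,"dy":0,"dz":0,"turn":0},
    {"fingers":1,"dx":0,"dy":0,"dz":0,"turn":0},
    {"fingers":1,"dx":0,"dy":0,"dz":0,"turn":0},
    {"fingers":1,"dx":0,"dy":0,"dz":0,"turn":0},
    {"fingers":1,"dx":0,"dy":0,"dz":0,"turn":0},
    {"fingers":1,"dx":0,"dy":0,"dz":0,"turn":0},
    {"fingers":1,"dx":0,"dy":0,"dz":0,"turn":0}
  ],
  "squeeze": 60
}}

```text
clock: 4.75
position: [0.496, 0.3032, 0.0447]
ee_rot: [0.013, -0.631, 0.776, -0.013]
contact_force: [0.6, 0.6, 0.1]
width: 0.0073
```

Request:
{"fn": "play_rows", "kwargs": {
  "series": [
    {"fingers":1,"dx":0,"dy":0,"dz":12,"turn":0},
    {"fingers":1,"dx":0,"dy":0,"dz":18,"turn":0},
    {"fingers":1,"dx":0,"dy":0,"dz":25,"turn":0},
    {"fingers":1,"dx":0,"dy":0,"dz":35,"turn":0},
    {"fingers":1,"dx":0,"dy":0,"dz":38,"turn":0},
    {"fingers":1,"dx":0,"dy":0,"dz":38,"turn":0},
    {"fingers":1,"dx":0,"dy":0,"dz":38,"turn":0},
    {"fingers":1,"dx":0,"dy":0,"dz":38,"turn":0}
  ]
}}

```text
clock: 5.42
position: [0.4865, 0.3016, 0.284]
ee_rot: [0.002, -0.631, 0.776, -0.008]
contact_force: [0.6, 0.4, -1.4]
width: 0.0073
```

```bash
cat >> h.py <<'E'
from scipy.spatial.transform import Rotation as Ro
def rep():
    s=get_state(); w=s["ee_rot"]; R=Ro.from_quat([*w[1:],w[0]]).as_matrix()
    print("t",round(s["clock"],2),"pos",s["position"].round(4),"q",s["qpos"].round(3),"F",s["contact_force"].round(1),"w",round(s["width"],4))
    print("jaw yaw",round(np.arctan2(R[1,0],R[0,0]),3),"jaw elev deg",round(np.degrees(np.arcsin(R[2,0])),2),"tooly elev",round(np.degrees(np.arcsin(R[2,1])),2),"toolz",R[:,2].round(3)); return s,R
E
python3 -c "
from h import *
rep()"
```

```text
t 5.42 pos [0.4865 0.3016 0.284 ] q [ 0.442  0.249  1.44  -0.014  1.446  2.22 ] F [ 0.6  0.4 -1.4] w 0.0073
jaw yaw -1.777 jaw elev deg 0.41 tooly elev -0.79 toolz [ 0.012 -0.01  -1.   ]
```

Request:
{"fn": "play_rows", "kwargs": {
  "series": [
    {"fingers":1,"dx":8,"dy":4,"dz":12,"turn":0.115},
    {"fingers":1,"dx":8,"dy":4,"dz":12,"turn":0.115},
    {"fingers":1,"dx":8,"dy":4,"dz":12,"turn":0.115},
    {"fingers":1,"dx":8,"dy":4,"dz":12,"turn":0.115},
    {"fingers":1,"dx":8,"dy":4,"dz":12,"turn":0.115},
    {"fingers":1,"dx":8,"dy":4,"dz":12,"turn":0.115},
    {"fingers":1,"dx":8,"dy":4,"dz":12,"turn":0.115},
    {"fingers":1,"dx":8,"dy":4,"dz":12,"turn":0.115},
    {"fingers":1,"dx":8,"dy":4,"dz":12,"turn":0.115},
    {"fingers":1,"dx":8,"dy":4,"dz":12,"turn":0.115},
    {"fingers":1,"dx":8,"dy":4,"dz":12,"turn":0.115},
    {"fingers":1,"dx":8,"dy":4,"dz":12,"turn":0.115},
    {"fingers":1,"dx":8,"dy":4,"dz":12,"turn":0.115},
    {"fingers":1,"dx":8,"dy":4,"dz":12,"turn":0.115},
    {"fingers":1,"dx":8,"dy":4,"dz":12,"turn":0.115},
    {"fingers":1,"dx":8,"dy":4,"dz":12,"turn":0.115},
    {"fingers":1,"dx":8,"dy":4,"dz":12,"turn":0.115},
    {"fingers":1,"dx":8,"dy":4,"dz":12,"turn":0.115},
    {"fingers":1,"dx":8,"dy":4,"dz":12,"turn":0.115}
  ]
}}

```text
clock: 7.0
position: [0.6328, 0.3809, 0.511]
ee_rot: [-0.014, 0.965, 0.26, -0.011]
contact_force: [3.2, 1.0, -2.5]
width: 0.007
```

```bash
python3 -c "
from h import *
rep()"
```

```text
t 7.0 pos [0.6328 0.3809 0.511 ] q [ 0.433  0.645  0.228  0.04   2.284 -0.067] F [ 3.2  1.  -2.5] w 0.007
jaw yaw 0.526 jaw elev deg -0.77 tooly elev -1.81 toolz [-0.028  0.021 -0.999]
```

Now at the edge of reach (q3 at its limit). No command here tips the tool directly, so I'll push outward and see whether the arm trades tilt for reach.

Request:
{"fn": "play_rows", "kwargs": {
  "series": [
    {"fingers":1,"dx":30,"dy":14,"dz":0,"turn":0},
    {"fingers":1,"dx":30,"dy":14,"dz":0,"turn":0},
    {"fingers":1,"dx":30,"dy":14,"dz":0,"turn":0},
    {"fingers":1,"dx":30,"dy":14,"dz":0,"turn":0}
  ]
}}

```text
clock: 7.33
position: [0.7004, 0.4089, 0.4554]
ee_rot: [-0.023, 0.964, 0.263, 0.018]
contact_force: [-0.7, 1.3, -0.4]
width: 0.007
```

```bash
python3 -c "
from h import *
rep()"
```

```text
t 7.33 pos [0.7004 0.4089 0.4554] q [ 0.426  0.721  0.222  0.047  2.156 -0.081] F [-0.7  1.3 -0.4] w 0.007
jaw yaw 0.533 jaw elev deg 2.63 tooly elev -1.97 toolz [ 0.022  0.053 -0.998]
```

It tips the right way (+3.4°). Pushing along the boundary normal, out and up, should tip it more.

Request:
{"fn": "play_rows", "kwargs": {
  "series": [
    {"fingers":1,"dx":26,"dy":12,"dz":28,"turn":0},
    {"fingers":1,"dx":26,"dy":12,"dz":28,"turn":0},
    {"fingers":1,"dx":26,"dy":12,"dz":28,"turn":0},
    {"fingers":1,"dx":26,"dy":12,"dz":28,"turn":0},
    {"fingers":1,"dx":26,"dy":12,"dz":28,"turn":0},
    {"fingers":1,"dx":26,"dy":12,"dz":28,"turn":0}
  ]
}}

```text
clock: 7.83
position: [0.7315, 0.412, 0.4934]
ee_rot: [-0.044, 0.96, 0.261, 0.094]
contact_force: [-0.1, 0.2, -1.5]
width: 0.0071
```

```bash
python3 -c "
from h import *
rep()"
```

```text
t 7.83 pos [0.7315 0.412  0.4934] q [ 0.404  0.682  0.22   0.069  2.039 -0.09 ] F [-0.1  0.2 -1.5] w 0.0071
jaw yaw 0.528 jaw elev deg 11.73 tooly elev -2.06 toolz [ 0.157  0.134 -0.978]
```

Request:
{"fn": "play_rows", "kwargs": {
  "series": [
    {"fingers":1,"dx":26,"dy":12,"dz":28,"turn":0},
    {"fingers":1,"dx":26,"dy":12,"dz":28,"turn":0},
    {"fingers":1,"dx":26,"dy":12,"dz":28,"turn":0},
    {"fingers":1,"dx":26,"dy":12,"dz":28,"turn":0},
    {"fingers":1,"dx":26,"dy":12,"dz":28,"turn":0},
    {"fingers":1,"dx":26,"dy":12,"dz":28,"turn":0},
    {"fingers":1,"dx":26,"dy":12,"dz":28,"turn":0},
    {"fingers":1,"dx":26,"dy":12,"dz":28,"turn":0},
    {"fingers":1,"dx":26,"dy":12,"dz":28,"turn":0},
    {"fingers":1,"dx":26,"dy":12,"dz":28,"turn":0}
  ]
}}

```text
clock: 8.67
position: [0.7961, 0.4282, 0.5742]
ee_rot: [-0.082, 0.933, 0.251, 0.246]
contact_force: [-0.1, 0.4, -1.9]
width: 0.0069
```

```bash
python3 -c "
from h import *
rep()"
```

```text
t 8.67 pos [0.7961 0.4282 0.5742] q [ 0.376  0.626  0.221  0.106  1.779 -0.101] F [-0.1  0.4 -1.9] w 0.0069
jaw yaw 0.517 jaw elev deg 29.94 tooly elev -1.67 toolz [ 0.417  0.276 -0.866]
```

Request:
{"fn": "play_rows", "kwargs": {
  "series": [
    {"fingers":1,"dx":26,"dy":12,"dz":28,"turn":0},
    {"fingers":1,"dx":26,"dy":12,"dz":28,"turn":0},
    {"fingers":1,"dx":26,"dy":12,"dz":28,"turn":0},
    {"fingers":1,"dx":26,"dy":12,"dz":28,"turn":0},
    {"fingers":1,"dx":26,"dy":12,"dz":28,"turn":0},
    {"fingers":1,"dx":0,"dy":0,"dz":0,"turn":0}
  ]
}}

```text
clock: 9.17
position: [0.8341, 0.4406, 0.6137]
ee_rot: [-0.099, 0.91, 0.243, 0.321]
contact_force: [0.4, 0.2, -1.1]
width: 0.0073
```

```bash
python3 -c "
from h import *
rep()"
```

```text
t 9.17 pos [0.8341 0.4406 0.6137] q [ 0.366  0.616  0.221  0.123  1.629 -0.105] F [ 0.4  0.2 -1.1] w 0.0073
jaw yaw 0.51 jaw elev deg 39.17 tooly elev -1.42 toolz [ 0.535  0.336 -0.775]
```

The label tilt is 39°, with plate y about level relative to the grip reference. Next I'll return towards the reader, keeping well back from it.

Request:
{"fn": "play_rows", "kwargs": {
  "series": [
    {"fingers":1,"dx":-21,"dy":-22,"dz":-12,"turn":-0.02},
    {"fingers":1,"dx":-21,"dy":-22,"dz":-12,"turn":-0.02},
    {"fingers":1,"dx":-21,"dy":-22,"dz":-12,"turn":-0.02},
    {"fingers":1,"dx":-21,"dy":-22,"dz":-12,"turn":-0.02},
    {"fingers":1,"dx":-21,"dy":-22,"dz":-12,"turn":-0.02},
    {"fingers":1,"dx":-21,"dy":-22,"dz":-12,"turn":-0.02},
    {"fingers":1,"dx":-21,"dy":-22,"dz":-12,"turn":-0.02},
    {"fingers":1,"dx":-21,"dy":-22,"dz":-12,"turn":-0.02},
    {"fingers":1,"dx":-21,"dy":-22,"dz":-12,"turn":-0.02},
    {"fingers":1,"dx":-21,"dy":-22,"dz":-12,"turn":-0.02},
    {"fingers":1,"dx":-21,"dy":-22,"dz":-12,"turn":-0.02}
  ]
}}

```text
clock: 10.08
position: [0.6007, 0.1989, 0.4709]
ee_rot: [-0.063, 0.932, 0.141, 0.329]
contact_force: [0.7, -0.1, -0.8]
width: 0.0068
```

```bash
python3 -c "
from h import *
rep()"
```

```text
t 10.08 pos [0.6007 0.1989 0.4709] q [ 0.138 -0.033  1.511  0.152  0.996 -0.201] F [ 0.7 -0.1 -0.8] w 0.0068
jaw yaw 0.289 jaw elev deg 39.09 tooly elev -1.44 toolz [ 0.595  0.211 -0.776]
```

Request:
{"fn": "play_rows", "kwargs": {
  "series": [
    {"fingers":1,"dx":-2,"dy":-27,"dz":-12,"turn":-0.02},
    {"fingers":1,"dx":-2,"dy":-27,"dz":-12,"turn":-0.02},
    {"fingers":1,"dx":-2,"dy":-27,"dz":-12,"turn":-0.02},
    {"fingers":1,"dx":-2,"dy":-27,"dz":-12,"turn":-0.02},
    {"fingers":1,"dx":-2,"dy":-27,"dz":-12,"turn":-0.02},
    {"fingers":1,"dx":-2,"dy":-27,"dz":-12,"turn":-0.02},
    {"fingers":1,"dx":-2,"dy":-27,"dz":-15,"turn":-0.02},
    {"fingers":1,"dx":-2,"dy":-27,"dz":-20,"turn":-0.02},
    {"fingers":1,"dx":-2,"dy":-27,"dz":-20,"turn":-0.02},
    {"fingers":1,"dx":-2,"dy":-27,"dz":-20,"turn":-0.02},
    {"fingers":1,"dx":-2,"dy":-20,"dz":-20,"turn":-0.02},
    {"fingers":1,"dx":0,"dy":0,"dz":0,"turn":0}
  ]
}}

```text
clock: 11.08
position: [0.5607, -0.1043, 0.3023]
ee_rot: [-0.021, 0.94, 0.035, 0.338]
contact_force: [-0.4, -0.1, -0.9]
width: 0.0076
```

Run:
```python
from h import *
rep()
S,T=get_image("scene"),get_image("top"); np.savez("two.npz",S=S["pixels"],T=T["pixels"])
o=[cv2.resize(p["pixels"][v-50:v+50,u-50:u+50][:,:,::-1],(400,400),interpolation=cv2.INTER_CUBIC) for p,(u,v) in((S,(215,200)),(T,(255,120)))]
cv2.imwrite("pics/f1.png",np.hstack(o))
for p in(S,T):
    for l in("label","filter_plate","frosted_end"): print(l,[(round(m["p"],2),np.round(m["xy"],1).tolist(),int(m["region"].sum())) for m in masks_of(p,l)][:6])
```

```text
t 11.08 pos [ 0.5607 -0.1043  0.3023] q [-0.554 -0.043  1.937  0.597  0.762 -0.966] F [-0.4 -0.1 -0.9] w 0.0076
jaw yaw 0.067 jaw elev deg 39.53 tooly elev -0.94 toolz [ 0.633  0.064 -0.771]
label [(0.81, [366.8, 297.2], 299), (0.8, [340.4, 239.3], 210), (0.64, [237.6, 170.8], 395), (0.64, [274.6, 220.4], 89), (0.62, [369.1, 262.8], 275), (0.47, [306.5, 244.6], 246)]
filter_plate [(0.92, [235.3, 171.4], 328), (0.81, [298.6, 249.5], 218), (0.81, [366.3, 295.3], 323), (0.69, [340.7, 241.0], 218), (0.54, [370.0, 265.9], 261)]
frosted_end [(0.69, [238.3, 177.3], 141), (0.64, [362.7, 263.9], 96), (0.6, [372.1, 302.6], 99), (0.58, [277.6, 219.7], 117), (0.51, [335.5, 239.0], 79), (0.38, [295.3, 255.9], 70)]
label [(0.6, [189.1, 212.1], 170), (0.57, [167.6, 251.1], 151), (0.52, [268.6, 175.3], 239), (0.5, [128.8, 247.5], 131), (0.32, [159.5, 161.8], 153)]
filter_plate [(0.74, [127.2, 246.1], 141), (0.71, [273.6, 171.8], 247), (0.69, [167.6, 250.6], 144), (0.53, [189.1, 209.1], 163), (0.52, [112.1, 217.5], 114)]
frosted_end [(0.7, [240.6, 229.5], 109), (0.57, [138.5, 242.6], 38), (0.47, [196.0, 199.6], 23), (0.4, [111.0, 180.2], 319)]
```

View pics/f1.png

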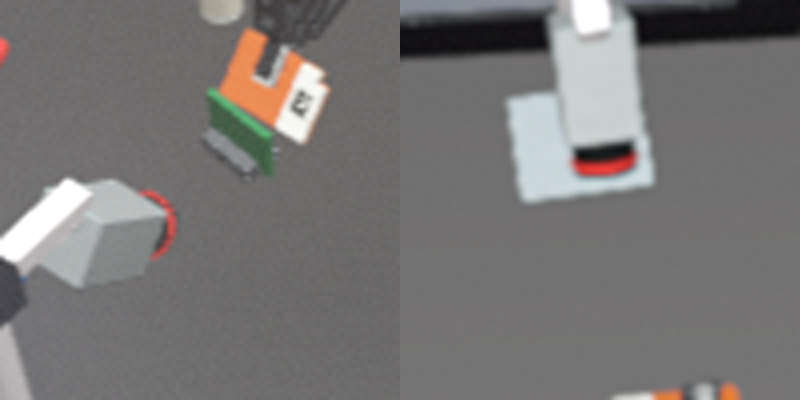

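The label faces the reader side, with the notch at top right. The green plate only overlaps it in projection. I'll go near the focus and then measure precisely.

Request:
{"fn": "play_rows", "kwargs": {
  "series": [
    {"fingers":1,"dx":15,"dy":0,"dz":-12,"turn":0},
    {"fingers":1,"dx":15,"dy":0,"dz":-12,"turn":0},
    {"fingers":1,"dx":15,"dy":0,"dz":-12,"turn":0},
    {"fingers":1,"dx":15,"dy":0,"dz":-12,"turn":0},
    {"fingers":1,"dx":10,"dy":0,"dz":-9,"turn":0},
    {"fingers":1,"dx":0,"dy":0,"dz":0,"turn":0}
  ]
}}

```text
clock: 11.98
position: [0.6388, -0.0968, 0.2563]
ee_rot: [-0.019, 0.937, 0.043, 0.347]
contact_force: [0.7, 0.4, -1.0]
width: 0.0071
```

Run:
```python
from h import *
s,R=rep()
# average several shots per camera to beat noise
A={}
for n in("scene","top"):
    I=[get_image(n) for _ in range(4)]; p=dict(I[-1]); p["pixels"]=np.mean([i["pixels"] for i in I],0); A[n]=p
import pickle; pickle.dump(A,open("fin.pkl","wb"))
rep()
c=lambda a,b:None
hd=np.array([.7545,-.0535,.1032]);k=12;o=[]
P=np.c_[R[:,0],-R[:,1],-R[:,2]]; G=np.array([0,-.008,.0387])  # plate axes, TCP in plate
O=s["position"]-P@G; lab=O+P@[.004,.031,.028]; print("label by FK",lab.round(4))
X=plate_pts(P,O)
for n in A:
    p=A[n]; u,v=np.round(proj(p,lab)[0]).astype(int); print(n,u,v)
    im=cv2.resize(np.uint8(p["pixels"])[v-22:v+22,u-33:u+33][:,:,::-1],None,fx=k,fy=k,interpolation=cv2.INTER_CUBIC)
    U=((proj(p,X)-[u-33,v-22]+.5)*k).astype(int)
    for i in range(8):
        for j in(1,2,4):
            if i^j>i: cv2.line(im,tuple(map(int,U[i])),tuple(map(int,U[i^j])),(255,255,0),1)
    o.append(im)
u0,v0=222,70
o.append(cv2.resize(np.uint8(A["top"]["pixels"])[v0:v0+50,u0:u0+60][:,:,::-1],(792,660),interpolation=cv2.INTER_CUBIC))
cv2.imwrite("pics/f2.png",cv2.resize(np.vstack(o[:2]),(600,800)[::1] if 0 else (450,600)))
w=cv2.resize(np.vstack(o[:2]),(400,533)); z=cv2.resize(o[2],(400,333)); z=np.vstack([z,np.zeros((200,400,3),np.uint8)])
cv2.imwrite("pics/f2.png",np.hstack([w,z]))
```

```text
t 11.98 pos [ 0.6388 -0.0968  0.2563] q [-0.448  0.11   1.913  0.659  0.59  -0.997] F [ 0.7  0.4 -1. ] w 0.0071
jaw yaw 0.089 jaw elev deg 40.66 tooly elev -0.36 toolz [ 0.648  0.066 -0.759]
t 12.38 pos [ 0.6377 -0.098   0.259 ] q [-0.451  0.105  1.914  0.658  0.591 -0.997] F [-0.2 -0.1 -0.7] w 0.007
jaw yaw 0.088 jaw elev deg 40.84 tooly elev -0.24 toolz [ 0.651  0.063 -0.757]
label by FK [ 0.6451 -0.057   0.251 ]
scene 226 199
top 259 153
```

View pics/f2.png

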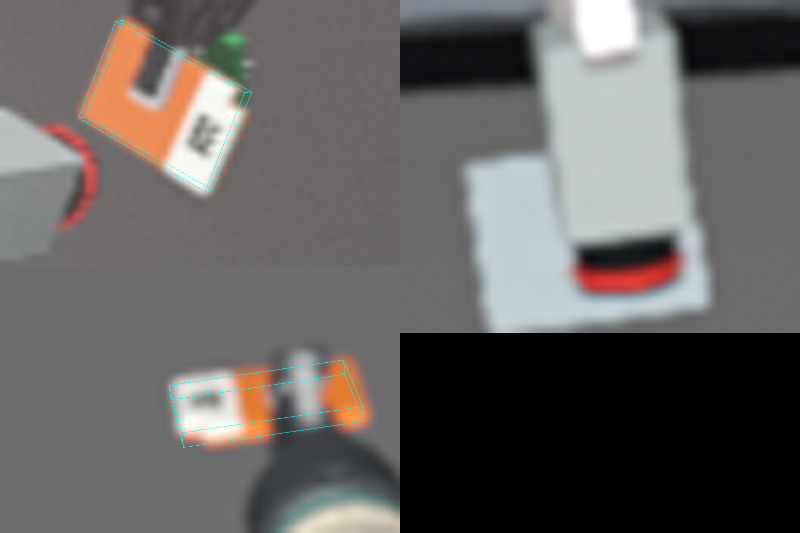

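```bash
cat > icp.py <<'E'
from h import *
import pickle
A=pickle.load(open("fin.pkl","rb"))
G={n:[gaussian_filter(A[n]["pixels"].astype(float),(.7,.7,0))] for n in A}
from scipy.ndimage import map_coordinates as mc
T40=np.radians(40)
def head(ps,t=T40):
    c,s=np.cos(t),np.sin(t);a,b=np.cos(ps),np.sin(ps);x=np.array([c*a,c*b,s]);y=np.array([-b,a,0]);return np.c_[x,y,np.cross(x,y)]
def fit(segs,pose,q0,rng=2.5,it=8,prior=None,thr=12):
    q=np.array(q0,float)
    for k in range(it):
        ob=[]
        for n,fn in segs:
            X=fn(q); R,t=pose(q); u=proj(A[n],X@R.T+t); d=np.gradient(u,axis=0); nn=np.c_[-d[:,1],d[:,0]]/np.linalg.norm(d,axis=1)[:,None]
            off=np.arange(-rng,rng+.01,.1)
            P=u[:,None]+off[None,:,None]*nn[:,None]
            v=np.stack([mc(G[n][0][...,c],[P[...,1],P[...,0]],order=1) for c in range(3)],-1)
            g=np.linalg.norm(np.gradient(v,.1,axis=1),axis=-1); g*=np.exp(-(off/2)**2/2)
            j=g.argmax(1); ok=(g.max(1)>thr)&(j>0)&(j<len(off)-1)
            ob.append((n,fn,ok,u+off[j][:,None]*nn,nn))
        def res(q):
            R,t=pose(q); r=[((proj(A[n],fn(q)@R.T+t)-m)*nn).sum(1)[ok] for n,fn,ok,m,nn in ob]
            if prior is not None: r.append((q-q0)*prior)
            return np.concatenate(r)
        f=least_squares(res,q,loss="soft_l1",f_scale=.3,x_scale=np.where(np.arange(len(q))<3,.001,.01)); q=f.x
        rng=max(1.2,rng*.8)
    C=np.linalg.pinv(f.jac.T@f.jac)*np.mean(f.fun**2)*4
    print("rms px",np.sqrt(np.mean(f.fun**2)).round(3),len(f.fun),"q",q.round(4),"sd",np.sqrt(np.diag(C)).round(4)); return q
def seg(a,b,m=25): 
    t=np.linspace(.06,.94,m)[:,None]; return lambda q:(1-t)*np.array(a(q) if callable(a) else a)+t*np.array(b(q) if callable(b) else b)
h=.028;e=.113
F=lambda y,z:(lambda q:np.array([q[4],y,z]))
th=np.linspace(-np.pi,np.pi,60)
ring=lambda lo,hi:(lambda q:np.c_[0*th,.024*np.cos(th),.024*np.sin(th)][(th>lo)&(th<hi)])
hs=[("top",seg(F(h,h),(e,h,h))),("top",seg(F(-h,h),(e,-h,h))),("top",seg(F(h,h),F(-h,h))),
 ("scene",seg(F(h,h),(e,h,h))),("scene",seg(F(h,-h),(e,h,-h))),("scene",seg(F(h,-h),F(h,h))),("scene",seg(F(h,h),F(-h,h))),("scene",seg((e,h,h),(e,h,-h)))]
hs_ring=hs+[("top",ring(-2.7,-.4))]
hp=lambda q:(head(q[3]),q[:3])
V=lambda *a:np.array(a)/1000
ps=[]
for n in("scene","top"):
    for a,b in((V(4,-45,60),V(4,33,60)),(V(4,-45,0),V(4,45,0)),(V(4,-45,0),V(4,-45,60)),(V(4,45,0),V(4,45,48)),(V(4,17,2),V(4,17,58))): ps.append((n,seg(a,b)))
E
cat > run.py <<'E'
from icp import *
qh=None
for s in(hs,hs_ring):
  for q0 in([.7545,-.0535,.32,.10,.021],[.7545,-.0535,.32,.03,.021]): qh=fit(s,hp,q0,prior=np.array([0,0,300,0,0]))
foc=qh[:3]-.14*head(qh[3])[:,0]; print("focus",foc.round(4))
s,R=rep(); P=np.c_[R[:,0],-R[:,1],-R[:,2]]; O=s["position"]-P@[0,-.008,.0387]
pp=lambda q:(P@Ro.from_rotvec(q[3:]).as_matrix(),q[:3])
qp=fit(ps,pp,[*O,0,0,0]); qp2=fit(ps,pp,[*O,0,0,0],prior=np.array([0,0,0,15,15,15]))
for q in(qp,qp2):
    Rp,O2=pp(q); lab=O2+Rp@[.004,.031,.028]; print("label",lab.round(4),"normal yaw",np.arctan2(Rp[1,0],Rp[0,0]).round(3),"elev",np.degrees(np.arcsin(Rp[2,0])).round(2),"y elev",np.degrees(np.arcsin(Rp[2,1])).round(2)); print("move mm",((foc-lab)*1000).round(1),"zcorr: focus fitted z",foc[2].round(4))
E
python3 run.py
```

```text
rms px 0.368 204 q [ 0.743  -0.0525  0.312   0.0423  0.0382] sd [0.0014 0.0008 0.0011 0.0161 0.0018]
rms px 0.371 204 q [ 0.7429 -0.0526  0.3118  0.0406  0.0383] sd [0.0014 0.0008 0.0011 0.0161 0.0018]
rms px 0.491 214 q [ 0.7584 -0.0548  0.324   0.1706  0.0189] sd [0.0008 0.0007 0.001  0.0136 0.0011]
rms px 0.357 200 q [ 0.7597 -0.052   0.3257  0.0507  0.0165] sd [0.0005 0.0005 0.0006 0.013  0.0007]
focus [ 0.6526 -0.0574  0.2357]
t 12.38 pos [ 0.6377 -0.098   0.259 ] q [-0.451  0.105  1.914  0.658  0.591 -0.997] F [-0.2 -0.1 -0.7] w 0.007
jaw yaw 0.088 jaw elev deg 40.84 tooly elev -0.24 toolz [ 0.651  0.063 -0.757]
rms px 0.422 246 q [ 0.6652 -0.0887  0.228  -0.0126 -0.1882  0.0359] sd [0.0006 0.0007 0.001  0.019  0.0206 0.024 ]
rms px 0.463 250 q [ 0.6651 -0.0886  0.228  -0.0091 -0.1828  0.0284] sd [0.0007 0.0007 0.0011 0.02   0.0232 0.0256]
label [ 0.6424 -0.0594  0.2475] normal yaw 0.146 elev 51.58 y elev -1.74
move mm [ 10.1   1.9 -11.9] zcorr: focus fitted z 0.2357
label [ 0.6425 -0.0593  0.2479] normal yaw 0.133 elev 51.29 y elev -1.29
move mm [ 10.1   1.9 -12.3] zcorr: focus fitted z 0.2357
```

```bash
cat > run2.py <<'E'
from icp import *
s,R=rep(); P=np.c_[R[:,0],-R[:,1],-R[:,2]]; O=s["position"]-P@[0,-.008,.0387]
pp=lambda q:(P@Ro.from_rotvec(q[3:]).as_matrix(),q[:3])
def silsegs(lo,hi,Rp,t,extra=()):
    out=[]
    for n in("scene","top"):
        C=ray(A[n],(0,0))[0]; Cl=Rp.T@(C-t); B=[lo,hi]
        vis=lambda ax,sd:(Cl[ax]-B[sd][ax])*(1 if sd else -1)>0
        for ax in range(3):
            o=[i for i in range(3) if i!=ax]
            for s0 in(0,1):
                for s1 in(0,1):
                    if vis(o[0],s0)!=vis(o[1],s1):
                        a=np.zeros(3);a[o[0]]=B[s0][o[0]];a[o[1]]=B[s1][o[1]];b=a.copy();a[ax]=lo[ax];b[ax]=hi[ax]; out.append((n,seg(a,b)))
        out+= [(n,x) for x in extra]
    return out
S=silsegs(V(-4,-45,0),V(4,45,60),P,O,[seg(V(4,17,2),V(4,17,58))])
for pr in(0,20,100):
    q=fit(S,pp,[*O,0,0,0],prior=np.array([0,0,0,5,pr,pr])); Rp,t=pp(q)
    print(" label",(t+Rp@[.004,.031,.028]).round(4),"yaw",np.arctan2(Rp[1,0],Rp[0,0]).round(3),"elev",np.degrees(np.arcsin(Rp[2,0])).round(2),"y elev",np.degrees(np.arcsin(Rp[2,1])).round(2))
    print(" TCP in plate mm",(Rp.T@(s["position"]-t)*1000).round(1))
print("FK label",(O+P@[.004,.031,.028]).round(4))
for w in(0,5000):
  for ss in(hs,hs_ring):
    q=fit(ss,hp,[.757,-.053,.32,.05,.019],rng=2,prior=np.array([0,0,w,0,0])); print("  focus",(q[:3]-.14*head(q[3])[:,0]).round(4))
E
python3 run2.py
```

```text
t 12.38 pos [ 0.6377 -0.098   0.259 ] q [-0.451  0.105  1.914  0.658  0.591 -0.997] F [-0.2 -0.1 -0.7] w 0.007
jaw yaw 0.088 jaw elev deg 40.84 tooly elev -0.24 toolz [ 0.651  0.063 -0.757]
rms px 0.328 353 q [ 0.6643 -0.0887  0.2274 -0.0175 -0.0467 -0.0155] sd [0.0004 0.0003 0.0006 0.0076 0.015  0.0142]
 label [ 0.6458 -0.059   0.2505] yaw 0.067 elev 43.51 y elev 0.1
 TCP in plate mm [ 2.  -7.4 41.7]
rms px 0.333 351 q [ 0.6641 -0.0887  0.227  -0.0155 -0.0398 -0.0156] sd [0.0005 0.0003 0.0006 0.0076 0.0158 0.0143]
 label [ 0.6458 -0.059   0.2502] yaw 0.067 elev 43.12 y elev 0.18
 TCP in plate mm [ 2.1 -7.3 41.9]
rms px 0.332 351 q [ 0.6634 -0.0885  0.2255 -0.0062 -0.0073 -0.0043] sd [0.0005 0.0003 0.0006 0.0077 0.0149 0.0109]
 label [ 0.6454 -0.059   0.2493] yaw 0.082 elev 41.25 y elev 0.14
 TCP in plate mm [ 2.2 -7.2 42.6]
FK label [ 0.6441 -0.0582  0.2537]
rms px 0.328 203 q [ 0.7423 -0.0524  0.3113  0.0357  0.0391] sd [0.0012 0.0007 0.001  0.0141 0.0016]
  focus [ 0.6351 -0.0562  0.2213]
rms px 0.333 199 q [ 0.7597 -0.0519  0.3258  0.0518  0.0165] sd [0.0004 0.0005 0.0006 0.0122 0.0007]
  focus [ 0.6526 -0.0575  0.2358]
rms px 0.422 197 q [ 0.7517 -0.0536  0.3199  0.0979  0.0269] sd [0.001  0.0007 0.0003 0.0142 0.0012]
  focus [ 0.645  -0.0641  0.2299]
rms px 1.323 195 q [ 0.7592 -0.0528  0.3236  0.0617  0.0171] sd [0.002  0.0019 0.0023 0.0459 0.0029]
  focus [ 0.6522 -0.0594  0.2336]
```

```bash
cat > run3.py <<'E'
from icp import *
rd=np.c_[0*th,np.cos(th),np.sin(th)]
R0=head(.05);L0=np.array([.755,-.053,.32]);sg=list(hs)
for n in("scene","top"):
    C=R0.T@(ray(A[n],(0,0))[0]-L0); v=((C-.024*rd)*rd).sum(1)>.25*np.linalg.norm(C); print(n,"cam local",C.round(2),v.sum())
    p=np.where(v)[0]; br=np.where(np.diff(p)>1)[0]; p=np.roll(p,-(br[0]+1)) if len(br) else p
    sg.append((n,lambda q,p=p:.024*rd[p])); sg.append((n,lambda q,p=p:.024*rd[p]))
for w in(0,300,3000):
  for st in(.05,.1):
    q=fit(sg,hp,[.755,-.053,.32,st,.02],rng=2.,prior=np.array([0,0,w,0,0])); print("  focus",(q[:3]-.14*head(q[3])[:,0]).round(4))
k=10;o=[]
for n,(u,v) in(("scene",(190,212)),("top",(251,96))):
    im=cv2.resize(np.uint8(A[n]["pixels"])[v-25:v+25,u-20:u+30][:,:,::-1],None,fx=k,fy=k,interpolation=cv2.INTER_CUBIC)
    for m,fn in sg:
        if m==n:
            U=(proj(A[n],fn(q)@head(q[3]).T+q[:3])-[u-20,v-25]+.5)*k
            cv2.polylines(im,[np.round(U).astype(np.int32)],False,(255,255,0),1)
    o.append(cv2.resize(im,(400,400)))
cv2.imwrite("pics/hd.png",np.hstack(o))
E
python3 run3.py
```

```text
scene cam local [1.06 0.64 0.45] 21
top cam local [0.44 0.06 1.34] 24
rms px 0.427 287 q [ 0.7548 -0.0567  0.3191  0.1601  0.024 ] sd [0.0004 0.0005 0.0007 0.01   0.0007]
  focus [ 0.6489 -0.0738  0.2291]
rms px 0.411 284 q [ 0.7549 -0.0567  0.319   0.1636  0.0239] sd [0.0004 0.0005 0.0007 0.0093 0.0007]
  focus [ 0.6491 -0.0741  0.229 ]
rms px 0.43 287 q [ 0.7548 -0.0567  0.3192  0.16    0.024 ] sd [0.0004 0.0005 0.0007 0.0101 0.0007]
  focus [ 0.6489 -0.0737  0.2292]
rms px 0.413 284 q [ 0.7549 -0.0566  0.3191  0.1628  0.0239] sd [0.0004 0.0005 0.0007 0.0094 0.0007]
  focus [ 0.6491 -0.074   0.2291]
rms px 0.429 288 q [ 0.7547 -0.0565  0.3199  0.1612  0.0239] sd [0.0004 0.0005 0.0004 0.01   0.0007]
  focus [ 0.6489 -0.0737  0.2299]
rms px 0.424 287 q [ 0.7547 -0.0564  0.3199  0.1615  0.024 ] sd [0.0004 0.0005 0.0004 0.0101 0.0007]
  focus [ 0.6489 -0.0737  0.2299]
```

View pics/hd.png

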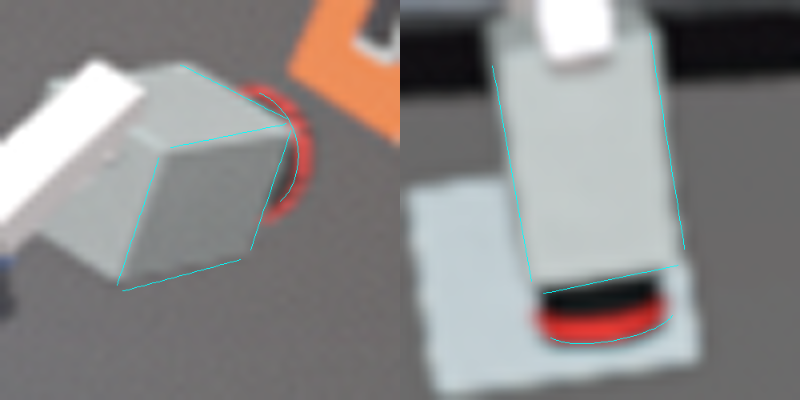

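```bash
cat > run4.py <<'E'
from run3 import *
print("---")
import itertools
front=seg(F(.020,h),F(-.020,h))
tp=[x for x in sg if x[0]=="top"]; tp=[tp[0],tp[1],("top",front)]
rim=[x for x in sg if x[0]=="top"][-1]
sc=[x for x in hs if x[0]=="scene"]
pr=np.array([0,0,3000,0,0])
for nm,ss in(("top box",tp),("top sides+rim",tp[:2]+[rim]),("top all",tp+[rim,rim]),("scene box",sc),("top all+scene box",tp+[rim]+sc)):
    for st in(.03,.12): print(nm,end=" "); fit(ss,hp,[.7548,-.0545,.32,st,.022],rng=2.2,prior=pr,it=12)
# red band slope in the top view: per-column centroid of redness, model slope for comparison
im=A["top"]["pixels"].astype(float); r=np.clip(im[...,0]-im[...,1:].max(-1)-15,0,None)[100:122,240:272]
ys,xs=np.mgrid[100:122,240:272]; w=r.sum(0); cols=np.where(w>.4*w.max())[0]; c=(r*ys).sum(0)/np.maximum(w,1e-9)
print("red: cols",cols[[0,-1]]+240,"quad fit",np.polyfit(cols+240-256,c[cols],2).round(4),"centroid",((r*xs).sum()/r.sum()).round(2))
for s in(.0,.05,.1,.15):
    for xx in(0,.006):
        U=proj(A["top"],(np.array(.024*rd[p])+[xx,0,0])@head(s).T+[.7548,-.0555,.32]); print(s,xx,np.polyfit(U[:,0]-256,U[:,1],2).round(4),U.mean(0).round(2))
E
python3 run4.py | sed -n '/---/,$p'
```

```text
---
top box rms px 0.262 79 q [ 0.6599 -0.0579  0.32    0.096   0.1153] sd [0.0183 0.0025 0.0002 0.0318 0.0178]
top box rms px 0.233 78 q [ 0.7638 -0.0553  0.32    0.1338  0.0149] sd [0.0178 0.0014 0.0002 0.012  0.0173]
top sides+rim rms px 0.204 29 q [ 7.53600e-01 -5.17000e-02  3.20000e-01  4.65000e-02 -6.97947e+01] sd [7.000e-04 3.500e-03 1.000e-04 1.112e-01 0.000e+00]
top sides+rim rms px 0.22 29 q [ 7.53900000e-01 -5.43000000e-02  3.20000000e-01  8.62000000e-02
 -2.11851477e+05] sd [6.000e-04 4.300e-03 1.000e-04 1.295e-01 0.000e+00]
top all rms px 0.28 126 q [ 0.754  -0.0545  0.32    0.0979  0.0242] sd [0.0003 0.0007 0.0002 0.0156 0.0005]
top all rms px 0.268 127 q [ 0.7538 -0.0529  0.32    0.0672  0.024 ] sd [0.0003 0.0006 0.0002 0.0144 0.0004]
scene box rms px 0.421 115 q [ 0.7785 -0.074   0.32    0.0054 -0.0318] sd [0.0025 0.0019 0.0003 0.0277 0.0054]
scene box rms px 0.334 127 q [ 0.7453 -0.0452  0.32    0.0157  0.042 ] sd [0.0011 0.0016 0.0002 0.0201 0.0022]
top all+scene box rms px 0.326 202 q [ 0.7537 -0.0521  0.3201  0.0354  0.0241] sd [0.0004 0.0005 0.0003 0.0122 0.0006]
top all+scene box rms px 0.421 227 q [ 0.7527 -0.0545  0.32    0.1297  0.0259] sd [0.0006 0.0006 0.0003 0.0115 0.0008]
red: cols [249 263] quad fit [-2.750000e-02 -1.283000e-01  1.116071e+02] centroid 255.69
0.0 0 [-2.750000e-02 -1.710000e-02  1.130827e+02] [256.18 112.35]
0.0 0.006 [-2.7100e-02 -2.2200e-02  1.1108e+02] [256.1  110.36]
0.05 0 [-2.780000e-02 -5.550000e-02  1.131163e+02] [256.38 112.36]
0.05 0.006 [-2.740000e-02 -6.500000e-02  1.111117e+02] [256.22 110.37]
0.1 0 [-2.830000e-02 -9.370000e-02  1.131613e+02] [256.58 112.36]
0.1 0.006 [-2.790000e-02 -1.078000e-01  1.111522e+02] [256.34 110.38]
0.15 0 [-2.910000e-02 -1.318000e-01  1.132178e+02] [256.78 112.34]
0.15 0.006 [-2.870000e-02 -1.508000e-01  1.112015e+02] [256.46 110.38]
```

The best head estimate is lens (0.754, -0.054, 0.320) with yaw about 0.085, so the focus is about (0.647, -0.063, 0.230). The plate's normal (yaw 0.08, elevation 40.8°) already fits. It still needs a shift of about (+2.5, -4, -21) mm.

Request:
{"fn": "play_rows", "kwargs": {
  "series": [
    {"fingers":1,"dx":1,"dy":-2,"dz":-9,"turn":0},
    {"fingers":1,"dx":1,"dy":-1,"dz":-9,"turn":0},
    {"fingers":1,"dx":0,"dy":0,"dz":0,"turn":0}
  ]
}}

```text
clock: 12.63
position: [0.6394, -0.1019, 0.2434]
ee_rot: [-0.017, 0.935, 0.042, 0.35]
contact_force: [-0.1, -0.3, -1.3]
width: 0.0071
```

```bash
cat > chk.py <<'E'
from h import *
import pickle
I={n:[get_image(n) for _ in range(4)] for n in("scene","top")}
A={n:dict(I[n][-1],pixels=np.mean([i["pixels"] for i in I[n]],0)) for n in I}
pickle.dump(A,open("fin.pkl","wb"))
E
python3 chk.py; python3 run2.py | head -13
```

```text
t 13.03 pos [ 0.6405 -0.1019  0.2452] q [-0.456  0.123  1.935  0.708  0.556 -1.059] F [ 0.7 -0.6 -0.6] w 0.0071
jaw yaw 0.091 jaw elev deg 41.23 tooly elev -0.01 toolz [ 0.656  0.06  -0.752]
rms px 0.323 350 q [ 0.6672 -0.0927  0.2162 -0.0173 -0.0424 -0.0192] sd [0.0004 0.0003 0.0006 0.0078 0.0147 0.0138]
 label [ 0.6488 -0.0628  0.2393] yaw 0.065 elev 43.66 y elev 0.03
 TCP in plate mm [ 0.3 -7.5 39.7]
rms px 0.331 350 q [ 0.6671 -0.0926  0.216  -0.0162 -0.0344 -0.0138] sd [0.0004 0.0003 0.0006 0.008  0.0154 0.0141]
 label [ 0.6488 -0.0628  0.2391] yaw 0.072 elev 43.2 y elev -0.14
 TCP in plate mm [ 0.1 -7.5 39.9]
rms px 0.326 350 q [ 0.6665 -0.0927  0.2147 -0.0101 -0.0071 -0.0033] sd [0.0005 0.0003 0.0006 0.0077 0.0138 0.0092]
 label [ 0.6484 -0.063   0.2381] yaw 0.087 elev 41.63 y elev -0.29
 TCP in plate mm [ 0.3 -7.2 40.5]
FK label [ 0.647  -0.0622  0.2398]
rms px 0.324 203 q [ 0.7427 -0.0522  0.3115  0.0347  0.0386] sd [0.0012 0.0007 0.001  0.0137 0.0015]
```

Request:
{"fn": "play_rows", "kwargs": {
  "series": [
    {"fingers":1,"dx":-1,"dy":0,"dz":-10,"turn":0}
  ]
}}

```text
clock: 13.12
position: [0.6409, -0.1026, 0.2379]
ee_rot: [-0.015, 0.934, 0.043, 0.354]
contact_force: [-0.0, 0.1, -0.5]
width: 0.0069
```

```bash
python3 chk.py; python3 run2.py | head -13 | grep -v rms
```

```text
t 13.52 pos [ 0.6398 -0.102   0.2357] q [-0.457  0.132  1.952  0.738  0.536 -1.094] F [ 0.  -0.1 -0.8] w 0.0069
jaw yaw 0.091 jaw elev deg 41.27 tooly elev 0.01 toolz [ 0.657  0.06  -0.752]
 label [ 0.6476 -0.0628  0.2315] yaw 0.05 elev 43.52 y elev 1.38
 TCP in plate mm [-0.2 -7.4 39.1]
 label [ 0.6476 -0.0628  0.2312] yaw 0.056 elev 43.26 y elev 1.37
 TCP in plate mm [-0.2 -7.4 39.4]
 label [ 0.6472 -0.0629  0.2301] yaw 0.08 elev 41.99 y elev 1.42
 TCP in plate mm [-0.  -7.  40.5]
FK label [ 0.6462 -0.0623  0.2303]
```

Run:
```python
from h import *
S,T=get_image("scene"),get_image("top"); print(np.abs(get_state()["qd"]).max())
cv2.imwrite("pics/end.png",np.hstack([cv2.resize(p["pixels"][:,:,::-1],(400,300),interpolation=cv2.INTER_AREA) for p in(S,T)]))
```

```text
0.0021094671706670043
```

View pics/end.png

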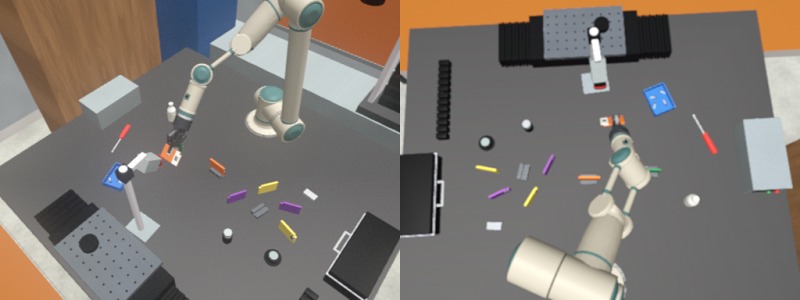

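The plate is held still in front of the reader. Its stand at (260,211) is empty, everything else is in place, and only the gripper touches it. I'll hand it in.

```bash
python3 -c "
from rig import *
print(sign_off())"
```

```text
the job is handed in; nothing more can be done
None
```

I gripped the amber plate with the frosted, notched end on its clear part, lifted it out of its stand and presented it to the reader. The job is handed in with the arm holding it there at about 13.6 s. The move commands cannot tip the tool, so I tipped it back by pushing the arm against its reach limit, with the plate in the gripper.

**Position:** the arm's own readings put the label's centre at (0.646, -0.062, 0.230) and the cameras put it at about (0.647, -0.063, 0.231). My estimate of the focus is (0.647, -0.063, 0.230), so both agree within about 2 mm.

**Angle, the less certain part:**
- **Tilt:** it reads 41.3° from the arm and 42–43.5° from the cameras, against the 40° asked.
- **Facing direction:** the plate's yaw is 0.05–0.09 rad against my estimate of about 0.085 rad for the reader. My separate fits of the reader's yaw scattered from about 0.01 to 0.16 rad, so this match could be a few degrees off.
- **Level:** the label's long edge is level to within about 2°; the two readings disagree on the sign.

**Last look:** the arm was still (joint speeds under 0.003 rad/s). The only contact on the plate was the gripper, and the other things looked to be standing where they were.

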